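# Chock the nodding bench torch

### The job

The glassworker's bench torch nods because its front foot bar hangs clear of the bench. Take the thick wooden wedge, lay it flat on the bench and slide it straight in, thin end first, under the middle of the bar until it jams tight against it: a firm but gentle push of roughly 15 N, never ramming it (the bar must not be squeezed with more than 25 N). Let go and leave it jammed there, without shoving the torch with the gripper or shifting anything else on the bench.

Things in the scene. Friction and masses are not known exactly. Their poses are not given: they have to be found in the camera images.
- wedge: thick wedge of pale wood, 150 mm long, 30 mm wide, weight 50 to 100 g; its top slopes evenly from 4 mm high at the thin end to 29 mm high at the thick end. Origin: centre of its flat underside. Its x axis points to the thin end, z up out of the slope. It lies flat, underside down, at the start
- wedge_tip (a point): middle of the wedge's thin end, on its underside (75 mm along x from the wedge's origin)
- stand: bench torch on a steel stand fixed to the bench at its rear. Origin: on the bench, straight below the middle of the foot bar. x points level from the open front in under the base plate to the rear (the way the wedge goes in); y lies along the bar, z up. The wedge stays jammed by itself when let go: friction of wood on bench and bar is 0.5 to 0.7, so the level push is about 1.45 times the squeeze under the bar
- foot_bar_mid (a point): on the bench below the bar's middle (same point as the stand's origin). The bar above it is level, round, steel, 12 mm thick, 122 mm long. The clear gap below it is 9 to 17 mm: set by screws, it differs every time and is not measured, so where the wedge bites (thin end 30 to 90 mm beyond the bar) must be felt. The bar yields upwards about 1 mm per 20 N
- plate_front (a point): middle of the base plate's front edge, on its top, 38 mm above the bench and 5 mm in front of the bar's middle line. The plate is 130 mm wide, 8 mm thick. The torch on it, up to 190 mm high, begins about 40 mm behind the bar. Under the plate only the bar hangs down, up to the rear foot block 195 mm behind the bar
- thin_wedge: smaller spare wedge of the same pale wood, 110 mm long, 22 mm wide, only 3 to 8 mm thick, too thin for the job; origin and axes as for the thick wedge
- paddle: steel paddle with a dark wooden handle, 260 mm, lying on the bench; origin under its middle
- pick: pick with a black handle, 170 mm, lying on the bench
- dish: white ceramic dish, 90 mm across, 30 mm high
- tweezers: steel tweezers, 150 mm, lying on the bench
- tin: small tin, 72 mm across, 70 mm high
- collar: steel collar (ring), 56 mm outside, 22 mm high
- graphite: dark graphite block, 70 x 50 x 22 mm
Not all that is in view belongs to the job. Several things have the shape of the wedge; the one meant has the colours described above.

How it is judged:
By the outcome, as a careful person would: the job done as asked, in the order asked, and still so for the second after the job is handed in, with the robot touching nothing.
It also fails if it takes over 67 s, if anything falls off the work surface, if the arm or the gripper's body presses on something with over 40 N, if the wrist force passes 120 N, or if a joint passes its speed limit or range.

### The arm

A 6-joint arm with a two-finger parallel gripper is mounted at the origin on the work surface. World frame = base frame: x ahead of the robot, y to its left, z up, the work surface at z = 0. Lengths are in m, angles in rad, forces in N, time in s.
With the tool pointing down it reaches from about 0.4 to 0.825 m from the base axis. Payload 7 kg.
Tool frame: the origin (TCP) lies midway between the tips of the shut fingers; the grasp point (between the pads) lies 19 mm behind it; z points along the fingers, y is the line along which they close (so a half turn about z gives the same grasp; the last joint's range is limited). The gripper opens to 85 mm and grips with 20 to 120 N. Pads are 22 mm wide; open, the fingers measure 114 mm over their backs; the gripper's body (76 mm by 85 mm) begins 54 mm behind the grasp point. The pads swing forward as they close: fully open they stand 13 mm farther back than shut.
Start: joints at [-0.875, 0.359, 0.012, 0, -1.224, -0.288], TCP at [0.268, -0.62, 0.231] pointing down, gripper open.
Joint ranges: [-3.07, 3.07], [-1.43, 2.12], [-1.02, 1.25], [-3.03, 1.67], [-3.05, -0], [-3.03, 3.03]. Speed limits (rad/s): [2.39, 2.39, 3.01, 3.14, 3.14, 3.14].

### API

Orientations are given as a rotation vector (axis times angle).
In Python, from bench import r gives the robot as it stands. The module is installed in compiled form; this text tells all that it offers.
- The arm moves only by the tool drive_tool, never from a script. Its argument "targets" is one flat list of numbers, 5 for each row, row after row: the gripper's target within -1 to 1 (fully open at 1, half-way at 0, shut at -1), then the shift along the tool's x, y, z in cm, then the turn about the tool's z in degrees. A call has 1 to 12 rows; each row is the pose to reach, as a shift and turn from the pose commanded when the call began, along the tool's axes at that moment; what a row does not reach only later rows make up. A row lasts 1/10 s, in which the tool goes at most 50 mm and 8.59 degrees, less where a joint would pass 70% of its speed; a pose out of reach is approached as far as the arm can. A call with a gripper value outside its range is refused whole. The fingers move at their own pace and stop on an object; "squeeze" is the grip in N (left out, the last holds). Time passes only in rows, so rows that repeat a pose let the fingers close. It gives the time, the measured TCP pose, the force, the opening and the grip force at its end, in the units of the state.
- r.sense(): the state, without advancing time (a new reading comes with each control period).
- r.read_camera(name): name is "side" or "top"; returns the picture (420x560x3 uint8, red, green, blue); there is no depth.
- r.calibration(name): a dict with "camera_matrix" (3x3 intrinsics, pixels), "R" (3x3) and "t" (3): a world point X has camera coordinates R X + t. Camera axes: x right, y down, z forward; pixel columns grow to the right and rows downward; lengths in m; the calibration is good to about 2 mm. A picture is of the moment at which its call begins. calibration takes no time and is no camera call.
- r.sign_off(): hands the job in; it is judged then, once.
The state is a dict: "time": time; "joint_positions": joint angles; "dq": joint speeds; "joint_torque": joint torques, N m; "ee_pos": TCP position; "tcp_rot": TCP orientation; "ft_force": force on the tool from outside, world axes, zero at the start; "moment": the same for the moment, N m; "grip_width": finger opening in m; "grip_force": force on a finger pad.
Only numpy, scipy, OpenCV 4.12 (cv2) and the standard library are available. Lean on these libraries where they do the work, as an engineer would, in place of code of your own. Each camera call takes 0.05 s, during which the arm holds its last target. There are 200 camera calls.

## Working session

There is one attempt and no reset: what is moved stays moved. The work goes in short steps, Python scripts to look and compute and a tool call to move; the robot and the scene stay as the last step left them, time stands still between calls to the robot, and variables do not carry over. Pictures are saved under pics/ and viewed, at most 10 in all, crops included, and the job is handed in when it is done.

Besides the shell and the picture viewer there is one more tool, called by a JSON object that holds its "api" and its "payload", one argument or row to a line. drive_tool: Moves the arm, as the interface text tells. Its arguments: {"type":"object","properties":{"targets":{"type":"array","items":{"type":"number"}},"squeeze":{"type":"number"}},"required":["targets"]}

```bash
mkdir -p pics; python3 - <<'E'
from bench import r
import cv2
for n in("top","side"):
    cv2.imwrite(f"pics/{n}0.png",r.read_camera(n)[:,:,::-1])
    c=r.calibration(n);print(n,c["camera_matrix"].round(1).tolist(),(-c["R"].T@c["t"]).round(3),c["R"].round(3).tolist())
s=r.sense();print(s["time"],s["ee_pos"],s["tcp_rot"],s["ft_force"],s["grip_width"])
E
```

```text
top [[399.2, 0.0, 275.7], [0.0, 399.2, 208.1], [0.0, 0.0, 1.0]] [ 0.494 -0.084  0.968] [[-0.011, -1.0, -0.018], [-0.998, 0.012, -0.055], [0.055, 0.018, -0.998]]
side [[447.6, 0.0, 279.5], [0.0, 447.6, 212.9], [0.0, 0.0, 1.0]] [0.435 0.671 0.675] [[-0.992, -0.127, -0.022], [-0.063, 0.624, -0.779], [0.113, -0.771, -0.627]]
0.1 [ 0.2674677  -0.61928064  0.23047784] [ 6.35843346e-01 -3.07608579e+00 -2.22090517e-03] [ 0.41810951 -0.25437774  0.34759166] 0.08527794938137571
```

View pics/top0.png

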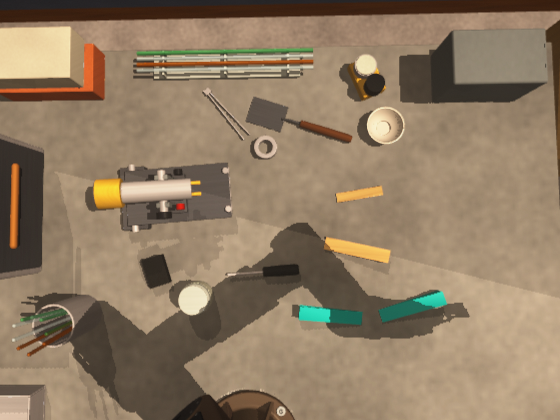

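View pics/side0.png

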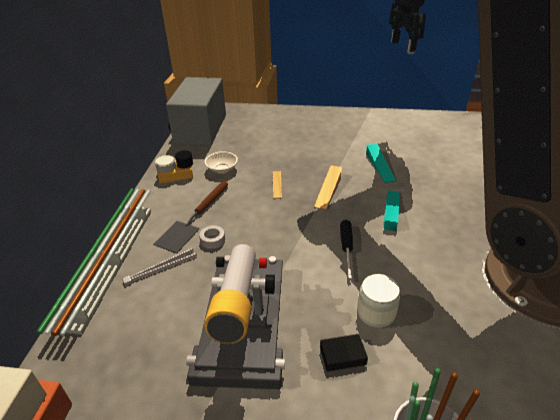

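The pale-wood candidates in the top view are (357,250), which is larger, and (359,194), which is smaller. The teal pieces at (330,315) and (413,306) are the wrong colour. The large pale one fits "thick wedge". I'll confirm it, and the stand's front, in an enlarged crop.

```bash
python3 - <<'E'
import cv2,numpy as np
t=cv2.imread("pics/top0.png");s=cv2.imread("pics/side0.png")
z=lambda im,x,y,w,h:cv2.resize(im[y:y+h,x:x+w],(400,300),interpolation=cv2.INTER_CUBIC)
cv2.imwrite("pics/m1.png",np.vstack([np.hstack([z(t,315,175,100,100*3//4),z(s,260,150,100,75)]),np.hstack([z(t,85,145,160,120),z(s,160,230,160,160*3//4)])]))
# pale-wood blobs, top & side
for n,im in(("top",t),("side",s)):
    h=cv2.cvtColor(im,cv2.COLOR_BGR2HSV);m=cv2.inRange(h,(10,110,120),(25,255,255))
    for c in cv2.findContours(m,0,1)[0]:
        if cv2.contourArea(c)>200: print(n,cv2.contourArea(c),cv2.boundingRect(c),cv2.boxPoints(cv2.minAreaRect(c)).round(1).tolist(),cv2.approxPolyDP(c,2.5,True)[:,0].tolist())
E
```

```text
top 241.0 (237, 394, 43, 15) [[236.1999969482422, 404.5], [237.3000030517578, 392.29998779296875], [279.70001220703125, 396.20001220703125], [278.6000061035156, 408.29998779296875]] [[237, 396], [250, 402], [242, 405], [258, 406], [271, 399], [275, 408], [279, 404], [262, 395]]
top 832.5 (324, 237, 67, 26) [[322.79998779296875, 249.1999969482422], [325.70001220703125, 235.6999969482422], [390.70001220703125, 249.60000610351562], [387.79998779296875, 263.1000061035156]] [[325, 239], [325, 249], [388, 262], [388, 249], [331, 237]]
top 417.0 (336, 186, 47, 17) [[335.29998779296875, 192.60000610351562], [381.29998779296875, 184.89999389648438], [383.0, 194.8000030517578], [336.8999938964844, 202.5]] [[382, 189], [375, 186], [336, 193], [337, 202], [382, 195]]
top 776.5 (93, 178, 32, 31) [[91.5, 179.3000030517578], [121.5999984741211, 176.60000610351562], [124.30000305175781, 207.1999969482422], [94.19999694824219, 209.8000030517578]] [[96, 179], [93, 184], [96, 206], [122, 207], [121, 179]]
top 528.0 (10, 163, 9, 86) [[9.199999809265137, 247.89999389648438], [11.300000190734863, 162.8999
[... 1021 characters left out ...]
276], [503, 270], [499, 269], [502, 264]]
side 375.5 (53, 189, 91, 144) [[52.20000076293945, 330.8999938964844], [141.5, 188.0], [144.39999389648438, 189.89999389648438], [55.20000076293945, 332.70001220703125]] [[143, 189], [54, 332]]
side 201.0 (272, 171, 10, 28) [[271.70001220703125, 171.10000610351562], [280.5, 170.60000610351562], [281.70001220703125, 197.6999969482422], [273.0, 198.10000610351562]] [[273, 171], [273, 198], [281, 197], [280, 171]]
side 509.5 (314, 165, 28, 44) [[313.1000061035156, 206.1999969482422], [331.1000061035156, 162.89999389648438], [342.79998779296875, 167.6999969482422], [324.70001220703125, 211.10000610351562]] [[341, 167], [330, 166], [315, 207], [326, 207]]
```

View pics/m1.png

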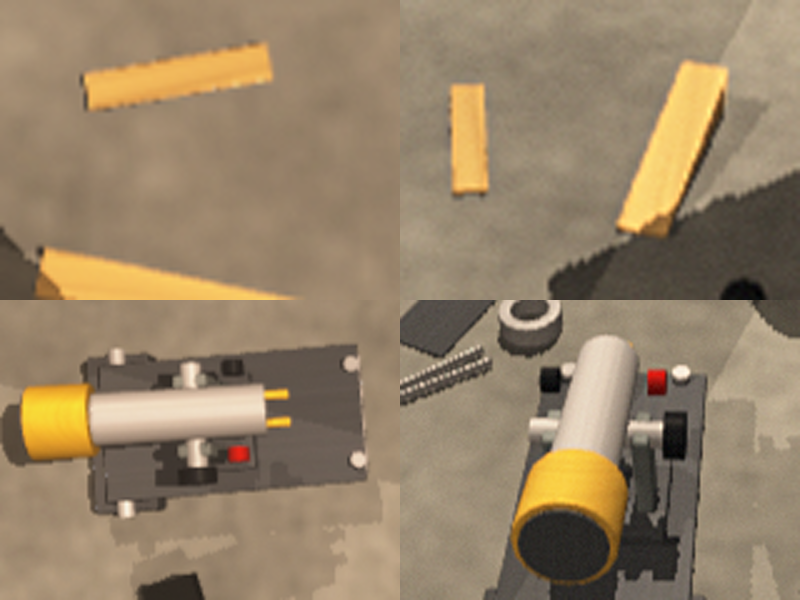

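The crop confirms it. The large pale piece at (357,250) is visibly thick at its right/far end and thin at the left end, at about (324,243). The small piece is flat and thin. The plate's open front, with the two adjusting screws, is at the right edge, from (228,163) to (231,216) in the top view.

```bash
cat > h.py <<'E'
import numpy as np,cv2
from bench import r
def ray(n,u,v,z):
    c=r.calibration(n);d=c["R"].T@np.linalg.inv(c["camera_matrix"])@[u,v,1];o=-c["R"].T@c["t"]
    return o+d*(z-o[2])/d[2]
def proj(n,X):
    c=r.calibration(n);p=(np.atleast_2d(X)@c["R"].T+c["t"])@c["camera_matrix"].T;return p[:,:2]/p[:,2:]
E
python3 - <<'E'
from h import *
from scipy.optimize import minimize
im={n:cv2.imread(f"pics/{n}0.png") for n in("top","side")}
roi={"top":(310,225,95,50),"side":(305,155,45,65)}
M={}
for n in im:
    h=cv2.cvtColor(im[n],cv2.COLOR_BGR2HSV);m=cv2.inRange(h,(8,130,45),(28,255,255))
    x,y,w,hh=roi[n];k=np.zeros_like(m);k[y:y+hh,x:x+w]=m[y:y+hh,x:x+w];M[n]=k;print(n,(k>0).sum(),cv2.boundingRect(k))
V=np.array([[s*.075,t*.015,z] for s,zz in((1,.004),(-1,.029)) for t in(1,-1) for z in(0,zz)])
def cost(p,ns=("top","side")):
    R=np.array([[np.cos(p[2]),-np.sin(p[2])],[np.sin(p[2]),np.cos(p[2])]])
    X=V.copy();X[:,:2]=V[:,:2]@R.T+p[:2];e=0
    for n in ns:
        Xt=X[V[:,2]>0]   # top face only (sides are dark)
        a=np.zeros((420*4,560*4),np.uint8);cv2.fillConvexPoly(a,cv2.convexHull(((proj(n,Xt)+.5)*4*16).astype(np.int32)),255,shift=4)
        a=cv2.resize(a,(560,420),interpolation=cv2.INTER_AREA)
        e+=np.abs(a.astype(float)-M[n]).sum()/255
    return e
p0=ray("top",357,250,.016);yaw=np.deg2rad(90+12);b=None
for ns in(("top",),("side",),("top","side")):
    q=minimize(cost,[p0[0],p0[1],1.3],args=(ns,),method="Nelder-Mead",options=dict(initial_simplex=[[p0[0],p0[1],1.3],[p0[0]+.01,p0[1],1.4],[p0[0],p0[1]+.01,1.5],[p0[0]-.01,p0[1],1.4]]))
    print(ns,q.x.round(4),np.rad2deg(q.x[2]).round(2),q.fun)
a,b=ray("top",227.8,163,.038),ray("top",231.6,216.2,.038)
print("plate",a,b,np.linalg.norm(a-b),(a+b)/2, "yaw",np.rad2deg(np.arctan2(a[0]-b[0],-(a[1]-b[1]))))
print("side right corner",ray("side",282,260,.038))
for n,u,v in(("top",266,146),("top",195,297),("top",382,124),("top",230,274),("top",298,269)):print((u,v),ray(n,u,v,.02))
# plate edge lines in the top view
g=cv2.cvtColor(im["top"],cv2.COLOR_BGR2GRAY)
d=cv2.createLineSegmentDetector().detect(g[150:235,110:245])[0][:,0]
print((d[np.hypot(d[:,0]-d[:,2],d[:,1]-d[:,3])>25]+[110,150,110,150]).round(1).tolist())
E
```

```text
top 872 (324, 237, 66, 26)
side 571 (314, 166, 28, 43)
('top',) [ 0.4467 -0.2556  1.3512] 77.42 40.24313725490196
('side',) [ 0.4443 -0.2579  1.3398] 76.76 73.19607843137256
('top', 'side') [ 0.4464 -0.2558  1.3521] 77.47 132.14901960784314
plate [0.65326178 0.04413828 0.038     ] [0.52785402 0.03580373 0.038     ] 0.1256844124082266 [0.5905579  0.03997101 0.038     ] yaw 93.80225974190922
side right corner [0.52541086 0.03684432 0.038     ]
(266, 146) [ 0.69617429 -0.04551219  0.02      ]
(195, 297) [0.33878687 0.12562305 0.02      ]
(382, 124) [ 0.74524926 -0.32408907  0.02      ]
(230, 274) [0.39189666 0.04259544 0.02      ]
(298, 269) [ 0.40213194 -0.11813036  0.02      ]
[[188.3, 178.7, 120.7, 183.4], [121.8, 199.1, 199.4, 194.1], [227.6, 174.4, 230.0, 203.2], [156.8, 167.5, 197.0, 164.7], [198.0, 164.3, 227.0, 161.5], [230.5, 217.2, 173.0, 222.0]]
```

```bash
python3 - <<'E'
from h import *
z=.038
A,B,C,D=[ray("top",u,v,z)[:2] for u,v in((226.7,161.6),(231.3,217.2),(173,222),(156.8,167.5))]
print(A,B,np.linalg.norm(A-B))
ang=lambda d:np.rad2deg(np.arctan2(d[1],d[0]))
y=[ang(A-B)+90,ang(C-B),ang(D-A)];print("yaw",y)
w=np.deg2rad(np.mean(y));e=np.array([np.cos(w),np.sin(w)])
pf=(A+B)/2;bar=pf+.005*e;print("plate_front",pf,"bar",bar,"e",e)
for n,dd in (("gap17 tip+90",.09),("tip+30",.03)):
    print(n,"wedge origin",bar+(dd-.075)*e,"thick end",bar+(dd-.15)*e)
print("approach origin tip -30mm",bar-.105*e)
E
```

```text
[0.65662123 0.04671963] [0.52552491 0.03651791] 0.13149266565647766
yaw [np.float64(94.44970366619643), np.float64(94.03035333407206), np.float64(94.03855299584983)]
plate_front [0.59107307 0.04161877] bar [0.59070924 0.04660552] e [-0.07276595  0.99734904]
gap17 tip+90 wedge origin [0.58961775 0.06156575] thick end [ 0.5950752  -0.01323543]
tip+30 wedge origin [0.59398371 0.00172481] thick end [ 0.59944116 -0.07307637]
approach origin tip -30mm [ 0.59834967 -0.05811613]
```

{"api": "drive_tool", "payload": {
  "targets": [0.2,-2,1.6,1,-4,0.2,-4.5,3.6,2,-9,0.2,-7,5.6,3.5,-14,0.2,-9.5,7.6,5,-19,0.2,-12,9.6,6.5,-24,0.2,-14.5,11.6,8,-29,0.2,-17,13.6,9.5,-34,0.2,-19.5,15.6,11,-39,0.2,-22.5,17.8,12,-44,0.2,-25,19.8,13,-49,0.2,-27.3,21.5,13,-54.1,0.2,-27.3,21.5,13,-54.1],
  "squeeze": 50
}}

```text
time: 1.3
ee_pos: [0.4341, -0.3117, 0.1009]
tcp_rot: [1.973, -2.445, -0.001]
ft_force: [-0.5, -0.0, -0.3]
grip_width: 0.0513
grip_force: 0.0
```

```bash
cat > st.py <<'E'
from h import *
from scipy.spatial.transform import Rotation as Ro
s=r.sense();R=Ro.from_rotvec(s["tcp_rot"]).as_matrix()
print("t",round(s["time"],2),"p",s["ee_pos"].round(4),"ft",s["ft_force"].round(1),"w",round(s["grip_width"],4),"gf",s["grip_force"],"q",s["joint_positions"].round(2))
print("R",R.round(4).tolist(),"y ang",np.rad2deg(np.arctan2(R[1,1],R[0,1])).round(2))
E
python3 - <<'E'
from st import *
tgt=np.array([.4334,-.3144,.002]);print("tool shift cm",(R.T@(tgt-s["ee_pos"])*100).round(2))
a=r.read_camera("top")[190:310,270:430,::-1];b=r.read_camera("side")[100:220,250:410,::-1]
cv2.imwrite("pics/a1.png",np.hstack([cv2.resize(x,(400,300),interpolation=2) for x in(a,b)]))
E
```

```text
t 1.3 p [ 0.4341 -0.3117  0.1009] ft [-0.5 -0.  -0.3] w 0.0513 gf 0.0 q [-0.26  0.25 -0.47 -0.   -0.85  0.04]
R [[-0.2114, -0.9774, -0.0006], [-0.9774, 0.2114, 0.0003], [-0.0002, 0.0007, -1.0]] y ang 167.8
tool shift cm [0.28 0.01 9.89]
```

View pics/a1.png

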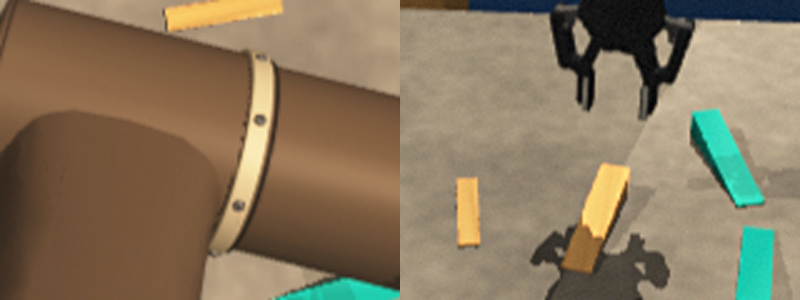

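The arm hides the wedge in the top view. In the side view the open fingers, at crop (585–650,110), line up with the wedge's thick end at crop (615,170). Descending now.

{"api": "drive_tool", "payload": {
  "targets": [0.2,0.2,0,2,0,0.2,0.3,0,4.5,0,0.2,0.3,0,7,0,0.2,0.3,0,8.5,0,0.2,0.3,0,9.3,0,0.2,0.3,0,9.7,0,0.2,0.3,0,9.7,0,0.2,0.3,0,9.7,0]
}}

```text
time: 2.2
ee_pos: [0.4327, -0.3173, 0.005]
tcp_rot: [-1.965, 2.451, -0.001]
ft_force: [0.6, -0.2, 0.4]
grip_width: 0.0513
grip_force: 0.0
```

{"api": "drive_tool", "payload": {
  "targets": [0,0,0,0,0,-0.2,0,0,0,0,-0.4,0,0,0,0,-0.6,0,0,0,0,-1,0,0,0,0,-1,0,0,0,0,-1,0,0,0,0,-1,0,0,0,0],
  "squeeze": 50
}}

```text
time: 3.0
ee_pos: [0.4329, -0.3171, 0.0051]
tcp_rot: [-1.966, 2.45, -0.002]
ft_force: [-1.3, 2.0, 6.0]
grip_width: 0.029
grip_force: 50.0
```

{"api": "drive_tool", "payload": {
  "targets": [-1,0,0,-0.5,0,-1,0,0,-1.5,0,-1,0,0,-3,0,-1,-1.5,-0.8,-4,-1,-1,-4,-2.2,-4,-3,-1,-7,-3.9,-4,-5,-1,-10,-5.6,-4,-7.5,-1,-13,-7.3,-4,-10,-1,-16,-8.9,-4,-12.5,-1,-19,-10.6,-4,-15,-1,-21.4,-11.9,-4,-16.5,-1,-22.4,-12.5,-4,-16.7]
}}

```text
time: 4.2
ee_pos: [0.6047, -0.1235, 0.045]
tcp_rot: [-2.303, 2.136, -0.001]
ft_force: [-0.2, -0.4, -0.8]
grip_width: 0.0289
grip_force: 49.4
```

{"api": "drive_tool", "payload": {
  "targets": [-1,0,0,0,0,-1,0,0,0,0,-1,0,0,0,0]
}}

```text
time: 4.5
ee_pos: [0.6021, -0.1262, 0.0444]
tcp_rot: [2.299, -2.141, -0.001]
ft_force: [0.7, -0.0, -0.7]
grip_width: 0.029
grip_force: 49.4
```

```bash
python3 - <<'E'
from st import *
a=r.read_camera("top")[130:280,170:370,::-1];b=r.read_camera("side")[150:300,180:380,::-1]
cv2.imwrite("pics/b1.png",np.hstack([cv2.resize(x,(400,300),interpolation=2) for x in(a,b)]))
E
```

```text
t 4.5 p [ 0.6021 -0.1262  0.0444] ft [ 0.7 -0.  -0.7] w 0.029 gf 49.42210212349892 q [ 0.11  0.44 -0.34 -0.   -0.79 -0.04]
R [[0.0713, -0.9975, -0.0005], [-0.9975, -0.0713, 0.0001], [-0.0001, 0.0005, -1.0]] y ang -175.91
```

View pics/b1.png

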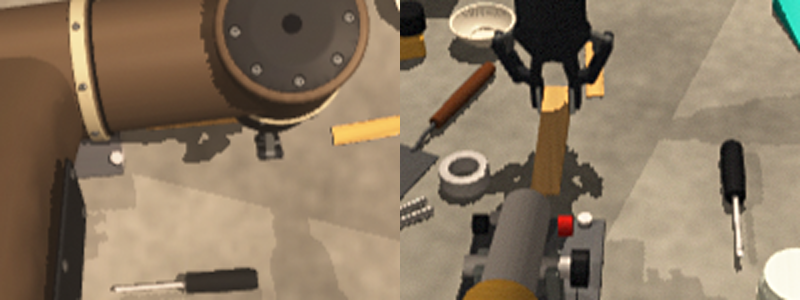

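The wedge is held level, with its thin end at side pixel (253,246), pointing at the stand's front. I'll lower it to the bench and measure its pose there.

{"api": "drive_tool", "payload": {
  "targets": [-1,0,0,1,0,-1,0,0,2,0,-1,0,0,3,0,-1,0,0,3.5,0,-1,0,0,3.8,0,-1,0,0,3.9,0,-1,0,0,3.9,0,-1,0,0,3.9,0]
}}

```text
time: 5.4
ee_pos: [0.6033, -0.1253, 0.0054]
tcp_rot: [-2.301, 2.139, -0.001]
ft_force: [-0.1, 0.3, -0.7]
grip_width: 0.029
grip_force: 49.4
```

```bash
python3 - <<'E'
from st import *
im=np.ascontiguousarray(r.read_camera("side")[:,:,::-1]);cv2.imwrite("pics/side2.png",im)
h=cv2.cvtColor(im,cv2.COLOR_BGR2HSV);m=cv2.inRange(h,(8,110,35),(28,255,255))
k=np.zeros_like(m);k[190:270,235:275]=m[190:270,235:275]
c=max(cv2.findContours(k,0,1)[0],key=cv2.contourArea);print(cv2.contourArea(c),cv2.approxPolyDP(c,1.5,True)[:,0].tolist())
# predicted model from tcp, along tool -x
e=-R[:2,0];n=np.array([-e[1],e[0]])
P=s["ee_pos"][:2]
for d,z in((.1378,.004),(.06,.017),(.02,.0235)):
    for t in(.015,-.015): print(d,t,proj("side",[*(P+d*e+t*n),z]).round(1))
cv2.imwrite("pics/c1.png",cv2.resize(im[180:300,190:350],(800,600),interpolation=2))
E
```

```text
t 5.4 p [ 0.6033 -0.1253  0.0054] ft [-0.1  0.3 -0.7] w 0.029 gf 49.40179333090782 q [ 0.11  0.49 -0.37  0.   -0.71 -0.04]
R [[0.0727, -0.9974, 0.0005], [-0.9974, -0.0727, 0.0], [0.0, -0.0005, -1.0]] y ang -175.83
585.0 [[264, 207], [252, 207], [248, 244], [253, 248], [256, 254], [255, 258], [258, 259], [260, 257], [264, 227]]
0.1378 0.015 [[259. 261.]]
0.1378 -0.015 [[244.9 260.7]]
0.06 0.015 [[261.8 232.1]]
0.06 -0.015 [[248.5 231.8]]
0.02 0.015 [[263.2 218.4]]
0.02 -0.015 [[250.2 218.2]]
```

View pics/c1.png

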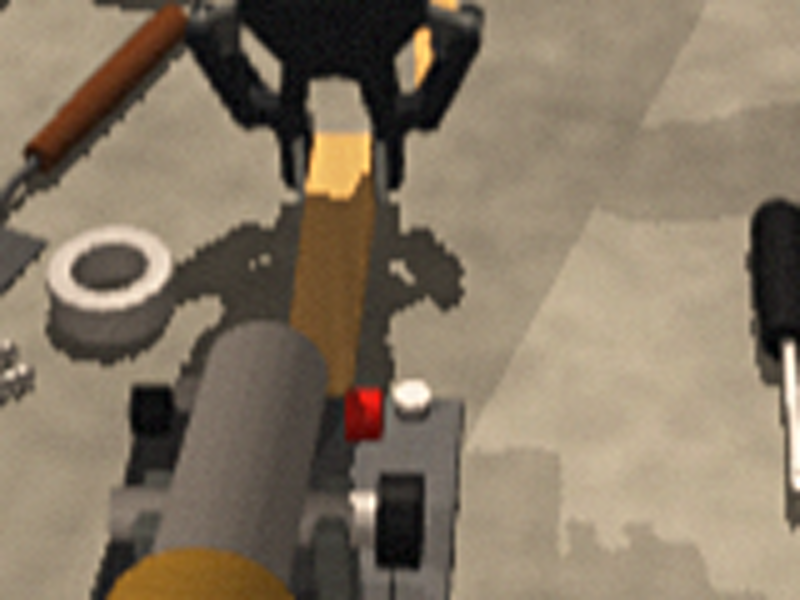

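{"api": "drive_tool", "payload": {
  "targets": [-1,0,-0.1,0.03,0,-1,-0.3,-0.1,0.05,0,-1,-0.8,-0.1,0.05,0,-1,-1.5,-0.1,0.05,0,-1,-2.3,-0.1,0.05,0,-1,-3.1,-0.1,0.05,0,-1,-3.8,-0.1,0.05,0,-1,-4.4,-0.1,0.05,0,-1,-4.8,-0.1,0.05,0,-1,-5,-0.1,0.05,0,-1,-5.1,-0.1,0.05,0,-1,-5.2,-0.1,0.05,0]
}}

```text
time: 6.65
ee_pos: [0.6005, -0.0733, 0.0051]
tcp_rot: [-2.301, 2.139, -0.001]
ft_force: [0.5, -3.8, 5.9]
grip_width: 0.0288
grip_force: 50.1
```

{"api": "drive_tool", "payload": {
  "targets": [-1,-0.1,0,0,0,-1,-0.2,0,0,0,-1,-0.3,0,0,0,-1,-0.4,0,0,0]
}}

```text
time: 7.05
ee_pos: [0.6002, -0.0694, 0.0051]
tcp_rot: [-2.301, 2.139, -0.001]
ft_force: [0.1, -3.3, 5.7]
grip_width: 0.0291
grip_force: 50.1
```

{"api": "drive_tool", "payload": {
  "targets": [-1,-0.1,0,0,0,-1,-0.2,0,0,0,-1,-0.3,0,0,0,-1,-0.4,0,0,0,-1,-0.5,0,0,0,-1,-0.6,0,0,0]
}}

```text
time: 7.65
ee_pos: [0.5997, -0.0634, 0.0051]
tcp_rot: [-2.301, 2.139, -0.001]
ft_force: [1.1, -3.5, 6.2]
grip_width: 0.0294
grip_force: 50.2
```

{"api": "drive_tool", "payload": {
  "targets": [-1,-0.1,0,0,0,-1,-0.2,0,0,0,-1,-0.3,0,0,0,-1,-0.4,0,0,0]
}}

```text
time: 8.05
ee_pos: [0.5995, -0.0594, 0.0051]
tcp_rot: [-2.301, 2.139, -0.001]
ft_force: [1.3, -3.6, 5.9]
grip_width: 0.029
grip_force: 50.2
```

{"api": "drive_tool", "payload": {
  "targets": [-1,-0.1,0,0,0,-1,-0.2,0,0,0,-1,-0.3,0,0,0,-1,-0.4,0,0,0]
}}

```text
time: 8.45
ee_pos: [0.5992, -0.0554, 0.0051]
tcp_rot: [-2.301, 2.139, -0.001]
ft_force: [0.7, -3.6, 5.8]
grip_width: 0.0292
grip_force: 50.2
```

{"api": "drive_tool", "payload": {
  "targets": [-1,-0.1,0,0,0,-1,-0.2,0,0,0,-1,-0.3,0,0,0,-1,-0.4,0,0,0]
}}

```text
time: 8.85
ee_pos: [0.5988, -0.0515, 0.0051]
tcp_rot: [-2.301, 2.139, -0.001]
ft_force: [-0.3, -4.0, 5.0]
grip_width: 0.0286
grip_force: 50.2
```

{"api": "drive_tool", "payload": {
  "targets": [-1,-0.1,0,0,0,-1,-0.2,0,0,0,-1,-0.3,0,0,0]
}}

```text
time: 9.15
ee_pos: [0.5986, -0.0485, 0.0051]
tcp_rot: [-2.301, 2.139, -0.001]
ft_force: [1.0, -4.2, 6.7]
grip_width: 0.0292
grip_force: 50.2
```

{"api": "drive_tool", "payload": {
  "targets": [-1,-0.1,0,0,0,-1,-0.2,0,0,0,-1,-0.3,0,0,0,-1,-0.4,0,0,0]
}}

```text
time: 9.55
ee_pos: [0.5983, -0.0445, 0.0051]
tcp_rot: [-2.301, 2.139, -0.001]
ft_force: [0.6, -2.9, 5.6]
grip_width: 0.0288
grip_force: 50.2
```

{"api": "drive_tool", "payload": {
  "targets": [-1,-0.1,0,0,0,-1,-0.2,0,0,0,-1,-0.3,0,0,0,-1,-0.4,0,0,0]
}}

```text
time: 9.95
ee_pos: [0.598, -0.0405, 0.0051]
tcp_rot: [-2.301, 2.139, -0.001]
ft_force: [0.3, -4.4, 5.8]
grip_width: 0.029
grip_force: 50.2
```

{"api": "drive_tool", "payload": {
  "targets": [-1,-0.1,0,0,0,-1,-0.2,0,0,0,-1,-0.3,0,0,0,-1,-0.4,0,0,0]
}}

```text
time: 10.35
ee_pos: [0.5977, -0.0365, 0.0051]
tcp_rot: [-2.301, 2.139, -0.001]
ft_force: [-0.6, -3.4, 5.1]
grip_width: 0.029
grip_force: 50.2
```

{"api": "drive_tool", "payload": {
  "targets": [-1,-0.1,0,0,0,-1,-0.2,0,0,0,-1,-0.3,0,0,0,-1,-0.4,0,0,0]
}}

```text
time: 10.75
ee_pos: [0.5974, -0.0325, 0.0051]
tcp_rot: [-2.301, 2.139, -0.001]
ft_force: [0.5, -4.5, 5.1]
grip_width: 0.0289
grip_force: 50.2
```

{"api": "drive_tool", "payload": {
  "targets": [-1,-0.1,0,0,0,-1,-0.2,0,0,0,-1,-0.3,0,0,0,-1,-0.4,0,0,0]
}}

```text
time: 11.15
ee_pos: [0.5971, -0.0285, 0.0051]
tcp_rot: [-2.301, 2.139, -0.001]
ft_force: [0.8, -4.3, 6.1]
grip_width: 0.029
grip_force: 50.2
```

{"api": "drive_tool", "payload": {
  "targets": [-1,-0.1,0,0,0,-1,-0.2,0,0,0,-1,-0.3,0,0,0,-1,-0.4,0,0,0]
}}

```text
time: 11.55
ee_pos: [0.5968, -0.0245, 0.0051]
tcp_rot: [-2.301, 2.139, -0.001]
ft_force: [0.3, -4.7, 5.8]
grip_width: 0.0291
grip_force: 50.2
```

{"api": "drive_tool", "payload": {
  "targets": [-1,-0.1,0,0,0,-1,-0.2,0,0,0,-1,-0.3,0,0,0,-1,-0.4,0,0,0]
}}

```text
time: 11.95
ee_pos: [0.5965, -0.0209, 0.0051]
tcp_rot: [2.301, -2.139, 0.001]
ft_force: [1.3, -8.8, 5.2]
grip_width: 0.0295
grip_force: 50.2
```

{"api": "drive_tool", "payload": {
  "targets": [-1,-0.05,0,0,0,-1,-0.1,0,0,0,-1,-0.1,0,0,0]
}}

```text
time: 12.25
ee_pos: [0.5964, -0.0203, 0.0051]
tcp_rot: [2.3, -2.139, 0.001]
ft_force: [0.6, -8.4, 5.1]
grip_width: 0.029
grip_force: 50.2
```

{"api": "drive_tool", "payload": {
  "targets": [-1,-0.05,0,0,0,-1,-0.1,0,0,0,-1,-0.15,0,0,0]
}}

```text
time: 12.55
ee_pos: [0.5962, -0.0195, 0.0051]
tcp_rot: [2.3, -2.139, 0.001]
ft_force: [1.7, -13.9, 5.6]
grip_width: 0.0296
grip_force: 50.2
```

{"api": "drive_tool", "payload": {
  "targets": [-1,-0.05,0,0,0,-1,-0.1,0,0,0,-1,-0.1,0,0,0,-1,-0.1,0,0,0]
}}

```text
time: 12.95
ee_pos: [0.5961, -0.0189, 0.0051]
tcp_rot: [2.299, -2.139, 0.001]
ft_force: [1.9, -14.2, 5.6]
grip_width: 0.0294
grip_force: 50.2
```

{"api": "drive_tool", "payload": {
  "targets": [-1,-0.05,0,0,0,-1,-0.1,0,0,0,-1,-0.1,0,0,0,-1,-0.1,0,0,0]
}}

```text
time: 13.35
ee_pos: [0.596, -0.0184, 0.0051]
tcp_rot: [2.299, -2.138, 0.002]
ft_force: [2.0, -16.9, 4.3]
grip_width: 0.0291
grip_force: 50.1
```

{"api": "drive_tool", "payload": {
  "targets": [-1,-0.05,0,0,0,-1,-0.05,0,0,0,-1,-0.05,0,0,0]
}}

```text
time: 13.65
ee_pos: [0.5959, -0.0181, 0.0051]
tcp_rot: [2.298, -2.138, 0.002]
ft_force: [2.8, -18.0, 5.2]
grip_width: 0.029
grip_force: 50.1
```

{"api": "drive_tool", "payload": {
  "targets": [-0.2,0,0,0,0,0,0,0,0,0,0.2,0,0,0,0,0.2,0,0,0,0,0.2,0,0,0,0,0.2,0,0,0,0]
}}

```text
time: 14.25
ee_pos: [0.596, -0.0153, 0.0047]
tcp_rot: [2.301, -2.139, -0.0]
ft_force: [0.1, 1.0, -0.5]
grip_width: 0.0511
grip_force: 0.0
```

{"api": "drive_tool", "payload": {
  "targets": [0.2,0.1,0,-0.5,0,0.2,0.1,0,-1.5,0,0.2,0.1,0,-3,0,0.2,0.1,0,-4.5,0,0.2,1,0,-6.5,0,0.2,3,0,-8.5,0,0.2,6,0,-10.5,0,0.2,9,0,-12,0,0.2,12,0,-13,0,0.2,15,0,-13,0,0.2,17,0,-13,0,0.2,17,0,-13,0]
}}

```text
time: 15.45
ee_pos: [0.6083, -0.1876, 0.1357]
tcp_rot: [-2.298, 2.142, -0.001]
ft_force: [-0.5, 0.4, -0.9]
grip_width: 0.0515
grip_force: 0.0
```

```bash
python3 - <<'E'
from st import *
a=r.read_camera("top")[:,:,::-1];b=r.read_camera("side")[:,:,::-1]
cv2.imwrite("pics/top3.png",a);cv2.imwrite("pics/d1.png",np.hstack([cv2.resize(x,(400,300),interpolation=2) for x in(a[130:250,160:320],b[180:300,190:350])]))
# predicted thick-end corners if untouched
e=np.array([-.0727,.9974]);n=np.array([-e[1],e[0]]);P=np.array([.5959,-.0181])-.0122*e
print([(proj(c,[*(P+t*n),.029]).round(1).tolist()) for c in("top","side") for t in(.015,-.015)])
E
```

```text
t 15.45 p [ 0.6083 -0.1876  0.1357] ft [-0.5  0.4 -0.9] w 0.0515 gf 0.0 q [ 0.01  0.37 -0.2   0.   -1.    0.06]
R [[0.07, -0.9975, 0.0009], [-0.9975, -0.07, -0.0003], [0.0004, -0.0008, -1.0]] y ang -175.99
[[[260.3, 193.2]], [[259.3, 180.6]], [[260.0, 238.7]], [[246.1, 238.4]]]
```

View pics/d1.png

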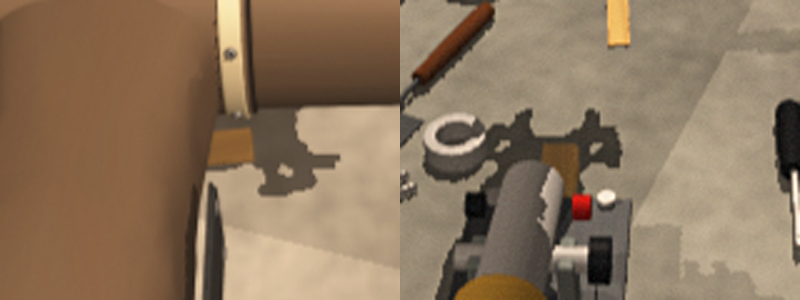

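The wedge stays in place, with its thick end at top (260,188) and side (255,237), within about 1–2 px of the prediction. I'll move the arm clear and check its centring once.

{"api": "drive_tool", "payload": {
  "targets": [0.2,2,1,-1,0,0.2,5,2,-2,0,0.2,8,4,-3,0,0.2,12,6,-4,0,0.2,16,8,-5,0,0.2,20,10,-6,0,0.2,24,12,-7,0,0.2,28,14,-8,0,0.2,32,17,-8,0,0.2,36,20,-8,0,0.2,38,22,-8,0,0.2,38,22,-8,0]
}}

```text
time: 16.75
ee_pos: [0.4142, -0.582, 0.2147]
tcp_rot: [2.297, -2.143, -0.001]
ft_force: [0.2, -0.3, 0.2]
grip_width: 0.051
grip_force: 0.0
```

```bash
python3 - <<'E'
from st import *
im=np.ascontiguousarray(r.read_camera("top")[:,:,::-1]);cv2.imwrite("pics/top4.png",im)
cv2.imwrite("pics/e1.png",np.hstack([cv2.resize(im[130:280,100:300],(400,300),interpolation=2),cv2.resize(im,(400,300))]))
h=cv2.cvtColor(im,cv2.COLOR_BGR2HSV);m=cv2.inRange(h,(8,130,45),(28,255,255));k=np.zeros_like(m);k[165:215,225:275]=m[165:215,225:275]
p=cv2.findNonZero(k);print(cv2.boundingRect(k),cv2.boxPoints(cv2.minAreaRect(p)).round(1).tolist())
e=np.array([-.0728,.9973]);n=np.array([-e[1],e[0]]);bar=np.array([.5907,.0466])
for u in(240,245,250,255):
    v=np.nonzero(k[:,u])[0]
    if len(v):
        X=ray("top",u,(v[0]+v[-1])/2,.026)[:2]-bar;print(u,v[0],v[-1],"along",(X@e).round(4),"lateral",(X@n).round(4))
E
```

```text
t 16.75 p [ 0.4142 -0.582   0.2147] ft [ 0.2 -0.3  0.2] w 0.051 gf 0.0 q [-0.68  0.43  0.09  0.   -1.23  0.75]
R [[0.0696, -0.9976, -0.0007], [-0.9976, -0.0696, 0.0002], [-0.0002, 0.0007, -1.0]] y ang -176.01
(230, 181, 32, 16) [[229.6999969482422, 183.60000610351562], [260.0, 180.60000610351562], [261.29998779296875, 194.0], [231.0, 197.0]]
240 183 195 along -0.0296 lateral 0.0002
245 183 195 along -0.0415 lateral 0.0012
250 182 195 along -0.0534 lateral 0.001
255 182 194 along -0.0654 lateral 0.0009
```

View pics/e1.png

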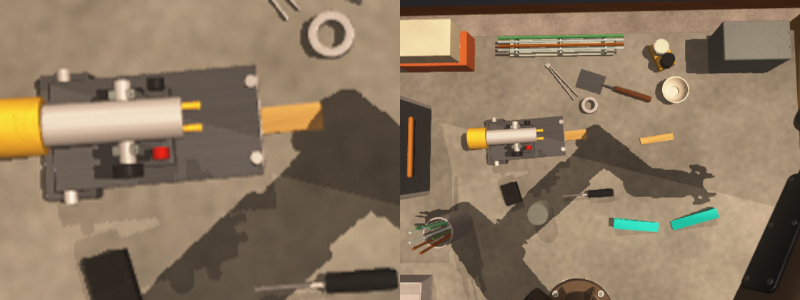

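The wedge runs straight in under the plate from (231,190) to (261,187). It is centred on the bar to within about 1 mm, and everything else is where it was. Handing in.

```bash
python3 -c "
from bench import r
print(r.sign_off())"
```

```text
the job is handed in; nothing more can be done
None
```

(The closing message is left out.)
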